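# Clamp an ear-mould flask in the bench fixture

## Task

On the hearing-aid bench, push the rectangular metal ear-mould flask along its channel in the clamping fixture until it rests fully home against the end stop. Then push the black-gripped toggle lever over, past its dead point, until it snaps into lock with the rubber pad pressing on the flask. Only push with the fingers, do not lift the flask, and leave everything else on the bench where it stands.

Things in the scene. Friction and masses are not known exactly. Their poses are not given: they have to be found in the camera images.
- fixture: Bolted-down clamping fixture: aluminium base plate, top at z=12 mm, spanning its x -140 to 40, y -65 to 125. Origin on the table under the centre of the flask's home. The flask channel runs along fixture y between two rails 12 high above the plate, inner faces x=-23 and 23, outer -31 and 31, from y=-40 to 125, open at +y; the flask is pushed towards -y. The toggle clamp is at the -x side.
- stop (a point): Middle of the end stop's face, towards +y, at fixture x=0, y=-40, z=25; the steel stop is 62 wide, 10 thick, its top at z=38. The flask is home when its end rests on this face.
- holddown_pivot (a point): Pivot of the hold-down arm, fixture x=-60, y=0, z=85, between two steel cheeks (x -120 to -50, y -15 to 15, up to z=97). The arm, 67 long, starts raised, upright (up to 155 high, y -9 to 9; with its pad within x -70 to -10) and swings down to +x onto the flask as the lever is pushed.
- flask: Ear-mould flask to be clamped: loose aluminium block with a dark seam line, 40 (its x) by 80 (its y) by 35 tall, about 0.25 kg; origin at the centre of its underside. Starts on the plate in the channel, 52 to 75 mm from home towards fixture +y, axes along the fixture's. Home: its origin at fixture x=0, y=0, z=12.
- clamp_lever (a joint): Toggle lever angle, rad. 0: open, leaning 1.0 back from upright to fixture -x; grows as pushed to +x. Starts open at 0 and stays where left by friction. Dead point 0.95, lock stop 1.07 (0.07 past upright). With the flask home the push at the grip rises to about 5 N (angles 0.7 to 0.85), then fades, and just past the dead point it snaps into lock by itself; without the flask under the pad it does not snap.
- lever_pivot (a point): Pivot of the lever: axis along fixture y, at fixture x=-106, y=0, z=33.
- lever_end (a point): Point on the lever's centreline 110 from its pivot. The black grip is a round bar 22 in diameter, from 55 to 110 along the lever, its round end 11 beyond this point. Lever open (0): at fixture x=-198, z=92; locked: x=-98, z=143.
- pad: Sprung rubber pad, 14 across, at the end of the hold-down arm. In lock it presses with about 9 N on the middle of the flask's top (z=47). Origin on the arm's centreline 60 from its pivot, about 50 above the pad's face when lowered.
- wax_jar: amber glass jar with white cap, 50 across, 50 tall; origin under its centre (bystander beside the fixture)
- round_flask: round aluminium flask, 52 across, 40 tall; origin under its centre (bystander, not the one to clamp)
- brush: small wooden-handled brush lying flat, 130 long (bystander)
- spray: slim white spray bottle, 38 across, 110 tall; origin under its centre (bystander)
- cleaner: clear bottle with red label, 54 across, 130 tall; origin under its centre (bystander)
- zip_case: dark zip case, 150 x 100 x 50 tall; origin under its centre (bystander)
- dish: white ceramic dish, 70 across, 22 tall; origin under its centre (bystander)
Mind the look-alikes: they are no part of the job. What is shaped like the flask but pink or purple is not meant.

How it is judged:
By the outcome, as a careful person would: the job done as asked, in the order asked, and still so for the second after the job is handed in, with the robot touching nothing.
It also fails if it takes over 58 s, if anything falls off the work surface, if the arm or the gripper's body presses on something with over 40 N, if the wrist force passes 120 N, or if a joint passes its speed limit or range.

## Robot

A 6-joint arm with a two-finger parallel gripper is mounted at the origin on the work surface. World frame = base frame: x ahead of the robot, y to its left, z up, the work surface at z = 0. Lengths are in m, angles in rad, forces in N, time in s.
With the tool pointing down it reaches from about 0.325 to 0.9 m from the base axis. Payload 6.1 kg.
Tool frame: the origin (TCP) lies midway between the tips of the shut fingers; the grasp point (between the pads) lies 19 mm behind it; x points along the fingers, y is the direction in which the jaws open and shut, and the axes are right-handed (so a half turn about x gives the same grasp; the last joint's range is limited). The gripper opens to 85 mm and grips with 20 to 120 N. Pads are 22 mm wide; open, the fingers measure 114 mm over their backs; the gripper's body (76 mm by 85 mm) begins 54 mm behind the grasp point. The pads swing forward as they close: fully open they stand 13 mm farther back than shut.
Start: joints at [1.146, 0.22, 1.526, -0, 1.395, -0.126], TCP at [0.184, 0.597, 0.231] pointing down, gripper open.
Joint ranges: [-2.98, 2.98], [-0.91, 2.08], [0.09, 2.57], [-1.24, 4.39], [0.2, 2.65], [-2.68, 2.68]. Speed limits (rad/s): [2.57, 2.57, 3.01, 3.14, 3.14, 3.14].

## Interface

Orientations are given as [roll, pitch, yaw] about the fixed x, y, z axes, in that order (R = Rz(yaw) Ry(pitch) Rx(roll)).
In Python, from plant import movep, move_l, set_joints, gripper_to, hold, inverse_kinematics, observe, get_image, get_calibration, Unreachable, job_done gives the robot as it stands. Calls block until the motion is done:
- movep(position, orientation): joint-space move of the TCP to a pose.
- move_l(position, feed=0.15, rotation=None, max_force=None): straight line of the TCP; rotation=None keeps the orientation; feed is the mean speed in m/s. With max_force (N) it stops when the force on the tool has changed by that much, and returns True; else False.
- set_joints(angles): joint-space move.
- gripper_to(opening, f_grip=None): finger opening in m; f_grip is the grip in N (None keeps the last); returns when the fingers have stopped.
- hold(seconds).
- inverse_kinematics(position, orientation): joint angles nearest the present ones, or None.
- observe(): the state.
- get_image(name): name is "side" or "top"; returns (picture, depth): 400x640x3 uint8, red, green, blue; 400x640 float32, m along the optical axis (not along the pixel's ray), 0 where there is no reading.
- get_calibration(name): a dict with "intrinsics" (3x3 intrinsics, pixels), "dist_coeffs" ([k1, k2, p1, p2, k3] as OpenCV has them; the pictures are not rectified), "world_from_camera" (4x4, takes a point from camera to world coordinates). Camera axes: x right, y down, z forward; pixel columns grow to the right and rows downward; lengths in m; the calibration is good to about 2 mm. A picture is of the moment at which its call begins. get_calibration takes no time and is no camera call.
A pose or a line that the arm cannot do raises Unreachable and nothing moves.
- job_done(): hands the job in, once; it reports no verdict.
The state is a dict: "time_s": time; "q": joint angles; "joint_velocities": joint speeds; "joint_torque": joint torques, N m; "eef_pos": TCP position; "tcp_rot": TCP orientation; "ft_force": force on the tool from outside, world axes, zero at the start; "torque": the same for the moment, N m; "opening": finger opening in m.
Only numpy, scipy, OpenCV 4.12 (cv2) and the standard library are available. Lean on these libraries where they do the work, as an engineer would, in place of code of your own. Each camera call takes 0.05 s, during which the arm holds its last target.

## Working session

There is one attempt and no reset: what is moved stays moved. The work goes in short steps, each a Python script; the robot and the scene stay as the last script left them, time stands still between calls to the robot, and variables do not carry over. Pictures are saved under pics/ and viewed, and the job is handed in when it is done.

```bash
mkdir -p pics; python3 - <<'E'
from plant import *
import cv2,numpy as np
for n in ("side","top"):
    p,d=get_image(n); cv2.imwrite(f"pics/{n}0.png",p[:,:,::-1]); np.save(f"pics/{n}0.npy",d)
    c=get_calibration(n); print(n,np.round(c["intrinsics"],1).tolist(),c["dist_coeffs"],np.round(c["world_from_camera"],3).tolist())
o=observe(); print(o["time_s"],o["eef_pos"],o["tcp_rot"],o["opening"])
E
```

```text
side [[464.8, 0.0, 315.5], [0.0, 464.8, 202.0], [0.0, 0.0, 1.0]] [-0.02763687  0.          0.          0.          0.        ] [[0.75, -0.488, 0.446, -0.017], [-0.661, -0.559, 0.5, -0.628], [0.005, -0.67, -0.742, 1.059], [0.0, 0.0, 0.0, 1.0]]
top [[395.3, 0.0, 320.9], [0.0, 395.3, 206.5], [0.0, 0.0, 1.0]] [-0.08538276  0.          0.          0.          0.        ] [[-0.016, -0.985, 0.175, 0.349], [-1.0, 0.018, 0.011, -0.009], [-0.014, -0.174, -0.985, 1.149], [0.0, 0.0, 0.0, 1.0]]
0.1 [0.18378095 0.5968094  0.23029779] [-1.68878197  1.56904529 -1.98760465] 0.08531720338978677
```

View pics/side0.png

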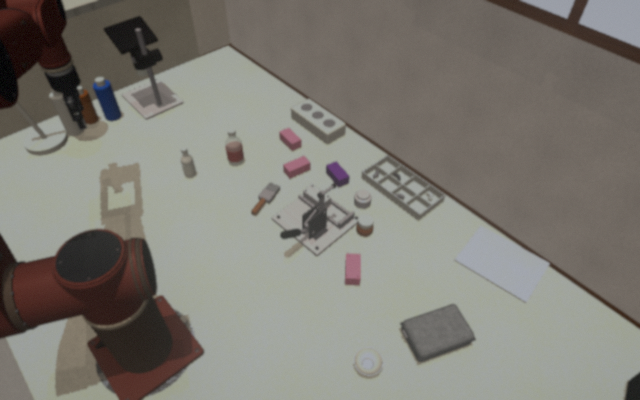

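View pics/top0.png

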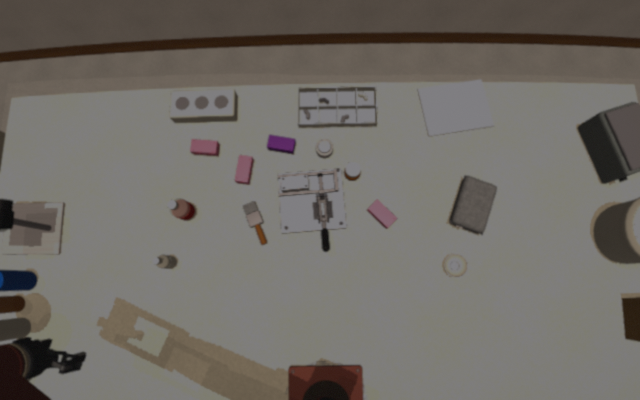

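```bash
python3 - <<'E'
import cv2
a=cv2.imread("pics/top0.png")[155:260,260:370]; cv2.imwrite("pics/topc.png",cv2.resize(a,None,fx=5.6,fy=5.6,interpolation=cv2.INTER_CUBIC))
a=cv2.imread("pics/side0.png")[150:260,255:385]; cv2.imwrite("pics/sidec.png",cv2.resize(a,None,fx=5,fy=5,interpolation=cv2.INTER_CUBIC))
E
```

```text
(no output)
```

View pics/topc.png

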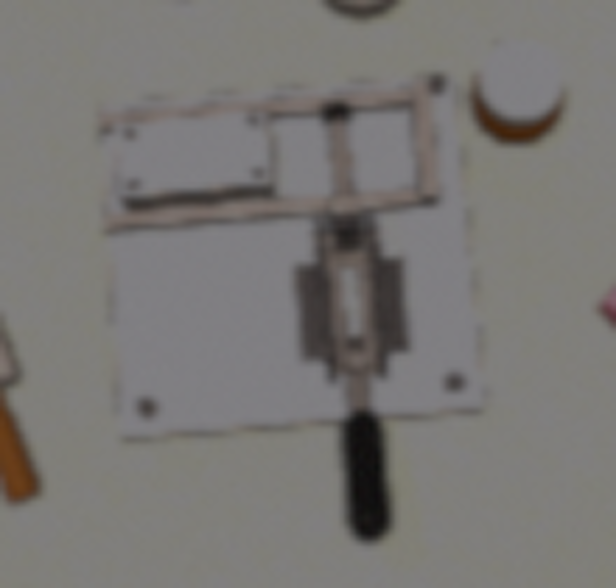

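View pics/sidec.png

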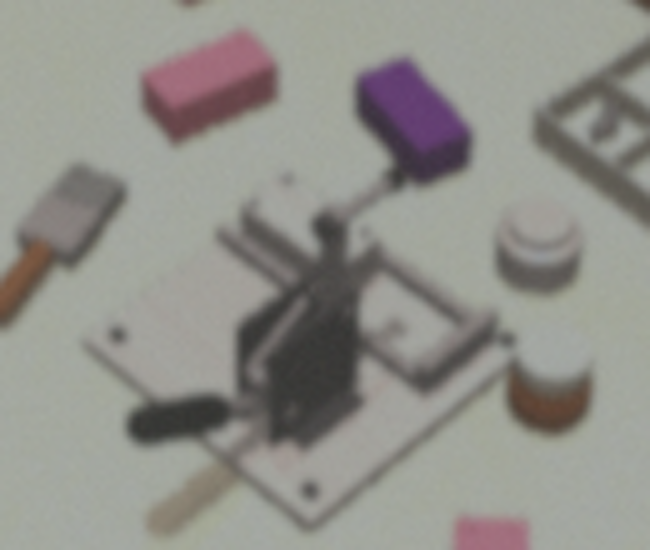

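```bash
cat > h.py <<'E'
import cv2,numpy as np
from plant import *
C={n:get_calibration(n) for n in("side","top")}
def ray(n,uv):
    c=C[n];K=np.array(c["intrinsics"]);T=np.array(c["world_from_camera"])
    p=cv2.undistortPoints(np.array(uv,float).reshape(-1,1,2),K,np.array(c["dist_coeffs"])).reshape(-1,2)
    return T[:3,3],np.c_[p,np.ones(len(p))]@T[:3,:3].T
def onz(n,uv,z):
    o,d=ray(n,uv); return o+d*((z-o[2])/d[:,2])[:,None]
def proj(n,P):
    c=C[n];T=np.linalg.inv(np.array(c["world_from_camera"]))
    return cv2.projectPoints(np.array(P,float).reshape(-1,1,3),cv2.Rodrigues(T[:3,:3])[0],T[:3,3],np.array(c["intrinsics"]),np.array(c["dist_coeffs"]))[0].reshape(-1,2)
def crop(n,cx,cy):
    s,u0,v0=(5.6,260,155) if n=="top" else (5,255,150)
    return [(cx+.5)/s-.5+u0,(cy+.5)/s-.5+v0]
def rigid(F,W):
    F=np.array(F,float);W=np.array(W)[:,:2];f=F-F.mean(0);w=W-W.mean(0)
    a=np.arctan2((f[:,0]*w[:,1]-f[:,1]*w[:,0]).sum(),(f*w).sum())
    R=np.array([[np.cos(a),-np.sin(a)],[np.sin(a),np.cos(a)]]);t=W.mean(0)-R@F.mean(0)
    return a,t,W-(F@R.T+t)
E
python3 - <<'E'
from h import *
tp=[crop("top",*p) for p in[(120,440),(483,408),(455,78)]]
W=onz("top",tp,.012);a,t,r=rigid([(-.14,.125),(-.14,-.065),(.04,-.065)],W);print("top",a,t,r*1e3)
sp=[crop("side",*p) for p in[(85,345),(312,530),(522,352)]]
W=onz("side",sp,.012);a2,t2,r=rigid([(-.14,.125),(-.14,-.065),(.04,-.065)],W);print("side",a2,t2,r*1e3)
# stop face/rail and flask in top view
R=np.array([[np.cos(a),-np.sin(a)],[np.sin(a),np.cos(a)]])
def fx(n,p,z): return (onz(n,[crop(n,*p)],z)[0,:2]-t)@R*1e3
print("flask top R edge",fx("top",(272,112),.047),fx("top",(272,186),.047),"L",fx("top",(118,195),.047),fx("top",(115,125),.047))
print("stop top",fx("top",(415,100),.038),fx("top",(437,195),.038))
print("grip end",fx("top",(368,525),.092))
E
```

```text
top 0.062128727387852474 [0.62173355 0.00549391] [[ 0.00889851 -0.80426189]
 [ 1.5950786   0.94746221]
 [-1.60397711 -0.14320033]]
side 0.07338312930177483 [6.17996634e-01 2.81479018e-04] [[ 1.70760361 -1.90674714]
 [ 0.27434522  0.39794217]
 [-1.98194883  1.50880497]]
flask top R edge [18.47492608 32.24674581] [-20.36879963  35.04966249] L [-18.63828568 113.87571784] [ 18.26811909 113.23765088]
stop top [ 21.20474957 -41.82156593] [-29.90005704 -48.85630688]
grip end [-1.99366489e+02  9.71628999e-02]
```

```bash
cat >> h.py <<'E'
from scipy.spatial.transform import Rotation as Ro
A=0.066; T0=np.array([0.620,0.003])
def fw(p):  # fixture mm -> world m
    x,y,z=np.array(p,float)/1e3; c,s=np.cos(A),np.sin(A)
    return np.array([T0[0]+c*x-s*y,T0[1]+s*x+c*y,z])
def rpy(xt,yt): # fixture-frame tool axes
    xt=np.array(xt,float);xt/=np.linalg.norm(xt);yt=np.array(yt,float);yt-=xt*(xt@yt);yt/=np.linalg.norm(yt)
    M=Ro.from_euler('z',A).as_matrix()@np.c_[xt,yt,np.cross(xt,yt)]
    return Ro.from_matrix(M).as_euler('xyz')
E
python3 - <<'E'
from h import *
print(Ro.from_euler('xyz',observe()["tcp_rot"]).as_matrix().round(2).tolist())
def draw(n,img):
    s,u0,v0=(5.6,260,155) if n=="top" else (5,255,150)
    P=lambda q:tuple(int(v) for v in ((proj(n,[fw(q)])[0]+.5-[u0,v0])*s))
    def poly(L,col):
        for a,b in zip(L,L[1:]+L[:1]): cv2.line(img,P(a),P(b),col,1)
    poly([(-140,125,12),(-140,-65,12),(40,-65,12),(40,125,12)],(0,0,255))
    poly([(-31,-40,38),(31,-40,38),(31,-50,38),(-31,-50,38)],(0,255,0))
    poly([(-20,34,47),(20,34,47),(20,114,47),(-20,114,47)],(255,0,0))
    poly([(-23,-40,24),(-23,125,24),(-31,125,24),(-31,-40,24)],(0,255,255))
    cv2.circle(img,P((-198,0,92)),5,(0,0,255),2)
    return img
draw("top",i:=cv2.imread("pics/topc.png"));cv2.imwrite("pics/topd.png",i)
draw("side",j:=cv2.imread("pics/sidec.png"));cv2.imwrite("pics/sided.png",j)
s,c=np.sin(.45),np.cos(.45)
for nm,yt in(("x+",(1,0,0)),("x-",(-1,0,0)),("y+",(0,c,-s)),("y-",(0,-c,s))):
    for p in[(0,170,120),(0,150,30),(0,50,30)]:
        print("push",nm,p,np.round(q,2) if (q:=inverse_kinematics(fw(p),rpy((0,-s,-c),yt))) is not None else None)
for nm,yt in(("x+",(1,0,0)),("x-",(-1,0,0)),("y+",(0,1,0)),("y-",(0,-1,0))):
    for p in[(-240,0,200),(-240,0,77),(-120,0,130)]:
        print("lev",nm,p,np.round(q,2) if (q:=inverse_kinematics(fw(p),rpy((0,0,-1),yt))) is not None else None)
E
```

```text
[[-0.0, 0.29, 0.96], [-0.0, 0.96, -0.29], [-1.0, -0.0, -0.0]]
push x+ (0, 170, 120) [ 0.37  0.47  1.49 -0.44  1.35  0.44]
push x+ (0, 150, 30) [ 0.34  0.57  1.54 -0.47  1.2   0.48]
push x+ (0, 50, 30) [ 0.19  0.51  1.63 -0.5   1.12  0.38]
push x- (0, 170, 120) None
push x- (0, 150, 30) [ 0.34  0.57  1.54 -0.47  1.2  -2.66]
push x- (0, 50, 30) None
push y+ (0, 170, 120) [ 0.37  0.47  1.49 -0.44  1.35 -1.13]
push y+ (0, 150, 30) [ 0.34  0.57  1.54 -0.47  1.2  -1.09]
push y+ (0, 50, 30) [ 0.19  0.51  1.63 -0.5   1.12 -1.19]
push y- (0, 170, 120) [ 0.37  0.47  1.49 -0.44  1.35  2.01]
push y- (0, 150, 30) [ 0.34  0.57  1.54 -0.47  1.2   2.06]
push y- (0, 50, 30) [ 0.19  0.51  1.63 -0.5   1.12  1.95]
lev x+ (-240, 0, 200) [-0.24 -0.38  2.15  0.    1.37 -0.31]
lev x+ (-240, 0, 77) [-0.24 -0.21  2.27  0.    1.08 -0.31]
lev x+ (-120, 0, 130) [-0.17  0.02  1.94  0.    1.18 -0.23]
lev x- (-240, 0, 200) None
lev x- (-240, 0, 77) None
lev x- (-120, 0, 130) None
lev y+ (-240, 0, 200) [-0.24 -0.38  2.15  0.    1.37 -1.88]
lev y+ (-240, 0, 77) [-0.24 -0.21  2.27  0.    1.08 -1.88]
lev y+ (-120, 0, 130) [-0.17  0.02  1.94  0.    1.18 -1.8 ]
lev y- (-240, 0, 200) [-0.24 -0.38  2.15  0.    1.37  1.26]
lev y- (-240, 0, 77) [-0.24 -0.21  2.27  0.    1.08  1.26]
lev y- (-120, 0, 130) [-0.17  0.02  1.94  0.    1.18  1.34]<sys>:0: UserWarning: Gimbal lock detected. Setting third angle to zero since it is not possible to uniquely determine all angles.
```

View pics/topd.png

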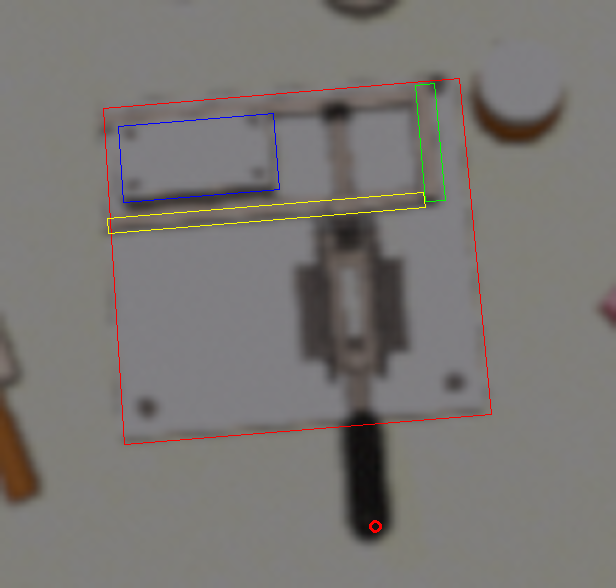

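View pics/sided.png

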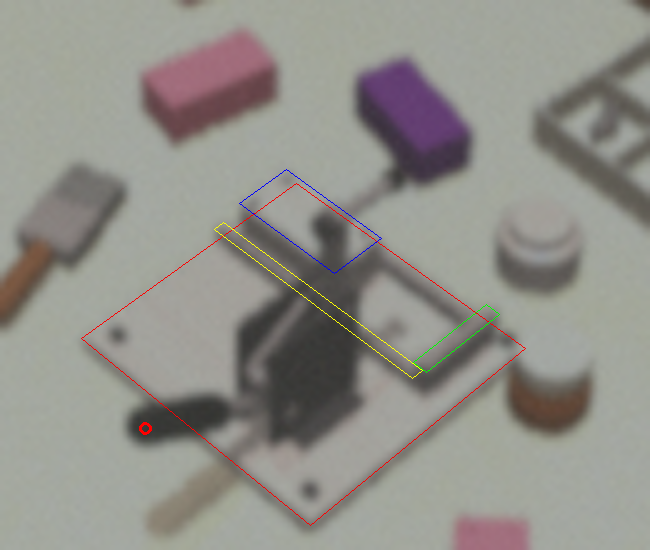

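```bash
sed -i 's/0.620,0.003/0.620,0.0045/' h.py; python3 -W ignore - <<'E'
from h import *
gripper_to(0.0,40)
s,c=np.sin(.45),np.cos(.45); o=rpy((0,-s,-c),(1,0,0))
movep(fw((0,165,200)),o)
move_l(fw((0,150,24)),feed=.12)
st=observe();print(st["time_s"],st["opening"],st["ft_force"])
print(move_l(fw((0,60,24)),feed=.06,max_force=15)); st=observe();print(st["time_s"],st["eef_pos"]-fw((0,0,0)),st["ft_force"])
p,d=get_image("top");cv2.imwrite("pics/top1.png",cv2.resize(p[155:260,240:370,::-1],None,fx=5,fy=5,interpolation=cv2.INTER_CUBIC))
E
```

```text
4.6333 -6.470454892037166e-06 [-0.01294184  0.43696839 -0.60928435]
False
6.2833 [-0.00393714  0.05994755  0.02405439] [ 0.88366352  0.24430054 -0.17710161]
```

View pics/top1.png

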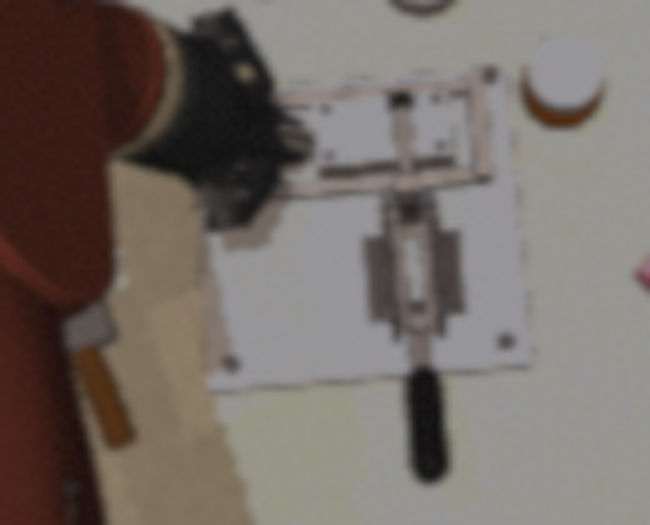

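The picture shows the flask under the raised arm with the finger behind it (crop px 300,140). A small gap to the stop remains (crop px 455–475). I'll keep pushing until it makes contact.

```bash
python3 -W ignore - <<'E'
from h import *
print(move_l(fw((0,40,24)),feed=.02,max_force=12)); st=observe();e=st["eef_pos"]-fw((0,0,0));print(st["time_s"],e,e[1]*np.cos(A)-e[0]*np.sin(A),st["ft_force"])
hold(.2);print(observe()["ft_force"])
move_l(fw((0,120,30)),feed=.12)
move_l(fw((0,165,200)),feed=.2)
for n in("top","side"):
    p,d=get_image(n);s=p[155:260,260:370] if n=="top" else p[150:260,255:385]
    cv2.imwrite(f"pics/{n}2.png",cv2.resize(s[:,:,::-1],None,fx=5.6 if n=="top" else 5,fy=5.6 if n=="top" else 5,interpolation=cv2.INTER_CUBIC))
E
```

```text
True
7.0 [-0.00271979  0.04866606  0.02383431] 0.04873948126778877 [1.11847376 2.7521848  1.39651114]
[0.61478545 1.29137097 0.50671674]
```

View pics/top2.png

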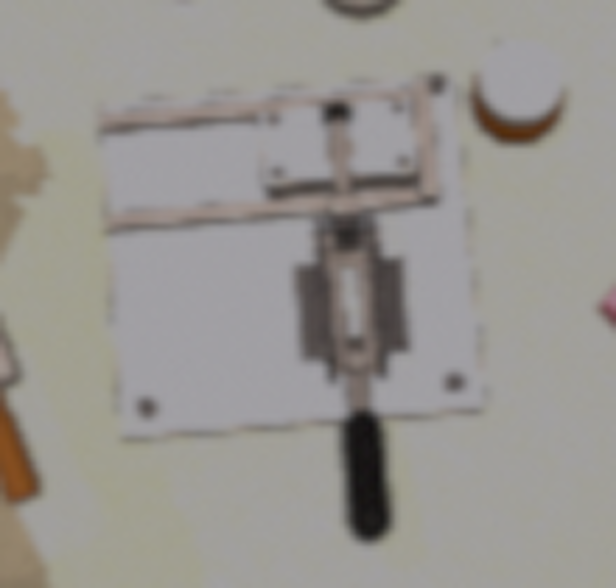

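View pics/side2.png

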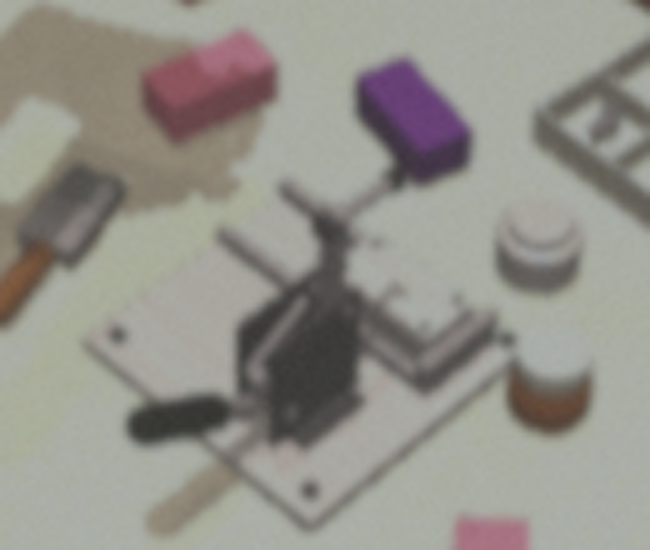

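Top view: the flask's right end (crop px 418,180) is flush with the stop face. The TCP stopped at y=48.7 mm on a force spike, about 50 expected, so it is home. Nothing else has moved. Next is the lever.

```bash
python3 -W ignore - <<'E'
from h import *
o=rpy((0,0,-1),(1,0,0))
movep(fw((-250,0,220)),o)
move_l(fw((-250,0,77)),feed=.15)
print("t",observe()["time_s"])
def pt(th,off): 
    ph=th-1; return fw((-106+110*np.sin(ph)-off,0,33+110*np.cos(ph)-15))
for th in (0,.15,.3,.45,.6):
    r=move_l(pt(th,25.5),feed=.08,max_force=25); st=observe(); print(th,r,st["time_s"],st["ft_force"].round(1))
    if r: break
for n in("top","side"):
    p,d=get_image(n);s=p[155:260,260:370] if n=="top" else p[150:260,255:385]
    cv2.imwrite(f"pics/{n}3.png",cv2.resize(s[:,:,::-1],None,fx=5.6 if n=="top" else 5,fy=5.6 if n=="top" else 5,interpolation=cv2.INTER_CUBIC))
E
```

```text
t 11.3417
0 False 11.8167 [-0.2 -0.1 -0.4]
0.15 False 12.175 [-4.8 -0.4  5.2]
0.3 False 12.5333 [-15.1  -0.1  14.6]
0.45 False 12.8917 [-27.5  -0.6  34.8]
0.6 True 13.125 [-9.3  0.7 16. ]
```

View pics/side3.png

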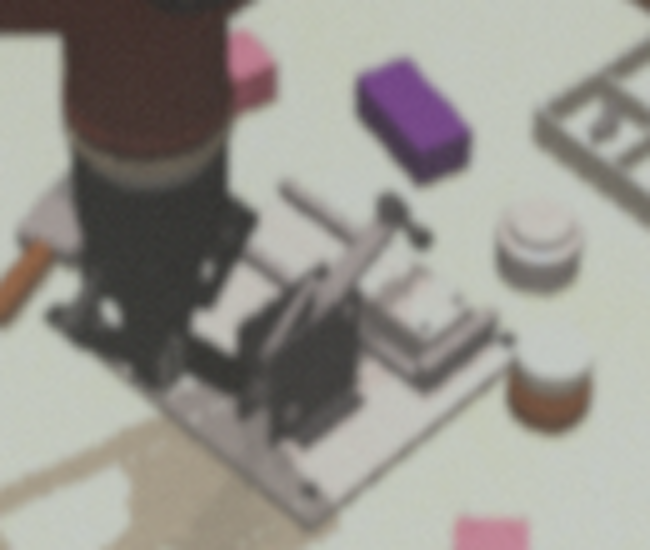

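View pics/top3.png

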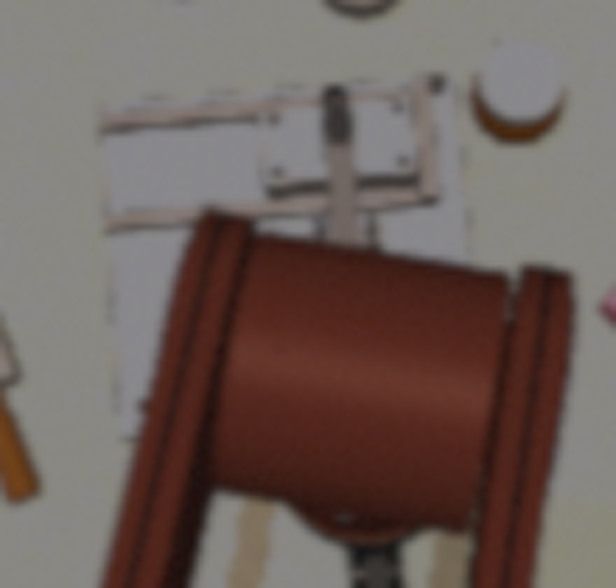

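The grip is bearing on the slanted back of the finger linkage: the reaction is (-x, +z), rising to about 35 N. I'll back off and turn the tool 90° so the flat finger sides push near the tips.

```bash
python3 -W ignore - <<'E'
from h import *
st=observe();e=st["eef_pos"]-fw((0,0,0));print(e,st["ft_force"])
z=st["eef_pos"][2]*1e3
move_l(fw((-245,0,z)),feed=.1)
print(observe()["ft_force"])
movep(fw((-245,0,z)),rpy((0,0,-1),(0,1,0)))
p,d=get_image("side");s=p[150:260,255:385]
cv2.imwrite(f"pics/side4.png",cv2.resize(s[:,:,::-1],None,fx=5,fy=5,interpolation=cv2.INTER_CUBIC))
print(observe()["time_s"],observe()["ft_force"])
E
```

```text
[-0.18550564 -0.01226204  0.12019916] [-10.93419631  -0.24934255  15.5819866 ]
[ 0.2922058  -0.43319296 -0.22980278]
15.4167 [0.09078344 0.41884052 0.5733444 ]
```

View pics/side4.png

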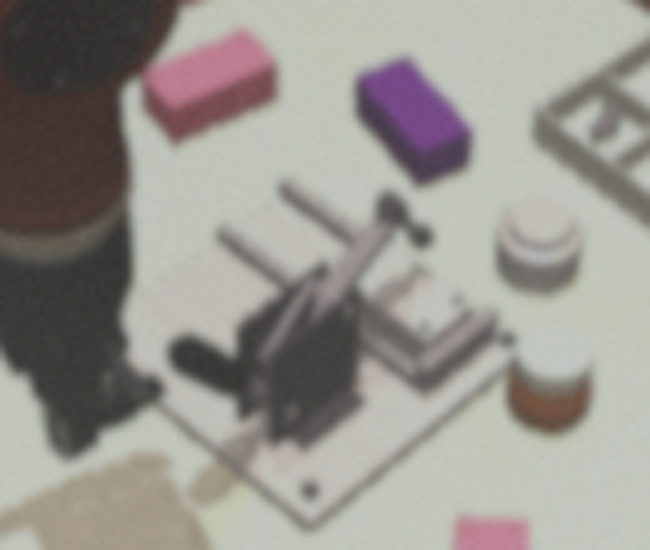

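```bash
python3 -W ignore - <<'E'
from h import *
for th in(.35,.45,.55): print(th,((proj("side",[fw((-106+110*np.sin(th-1),0,33+110*np.cos(th-1)))])[0]+.5-[255,150])*5).round())
def pt(th,off,dz=12): 
    ph=th-1; return fw((-106+110*np.sin(ph)-off,0,33+110*np.cos(ph)-dz))
move_l(pt(.4,50),feed=.1)
for th in (.35,.45,.5,.55,.6,.65,.7):
    r=move_l(pt(th,22),feed=.05,max_force=14); st=observe(); print(th,r,st["time_s"],st["ft_force"].round(1))
    if r: break
p,d=get_image("side");s=p[150:260,255:385]
cv2.imwrite(f"pics/side5.png",cv2.resize(s[:,:,::-1],None,fx=5,fy=5,interpolation=cv2.INTER_CUBIC))
E
```

```text
0.35 [177. 366.]
0.45 [190. 349.]
0.55 [203. 333.]
0.35 False 16.475 [-0.7 -0.1 -0.8]
0.45 False 16.8417 [ 0.6 -0.4  1.3]
0.5 False 17.1 [-0.4 -0.6  0.6]
0.55 False 17.3583 [-0.1  0.2 -0.2]
0.6 False 17.6167 [-0.8 -0.9 -0.2]
0.65 False 17.875 [0.3 0.6 0.5]
0.7 False 18.1333 [-0.8  0.6 -0.5]
```

View pics/side5.png

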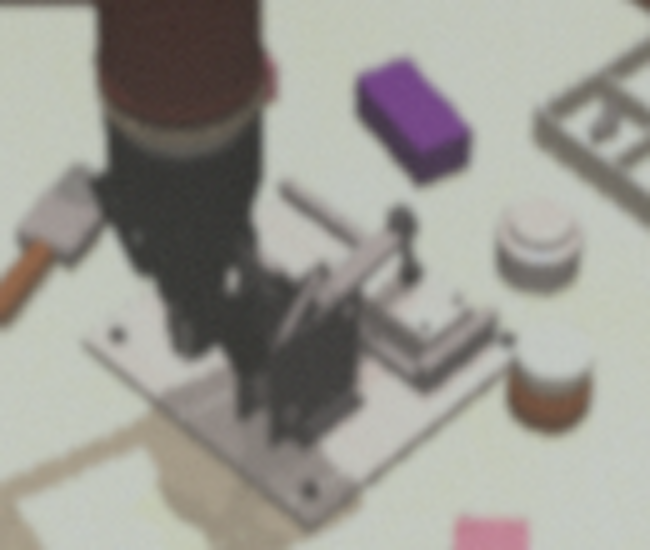

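The push is now smooth with low force, and the arm is coming down (pad at crop px 410,270). I'll continue past the dead point.

```bash
python3 -W ignore - <<'E'
from h import *
def pt(th,off,dz=12): 
    ph=th-1; return fw((-106+110*np.sin(ph)-off,0,33+110*np.cos(ph)-dz))
for th in (.75,.8,.85,.9,.95,1.0,1.03,1.06):
    r=move_l(pt(th,22),feed=.04,max_force=18); st=observe(); print(th,r,st["time_s"],st["ft_force"].round(1))
    if r: break
for n in("top","side"):
    p,d=get_image(n);s=p[155:260,260:370] if n=="top" else p[150:260,255:385]
    cv2.imwrite(f"pics/{n}6.png",cv2.resize(s[:,:,::-1],None,fx=5,fy=5,interpolation=cv2.INTER_CUBIC))
E
```

```text
0.75 False 18.4667 [-4.8  0.2  3.6]
0.8 False 18.75 [-6.7  0.4  3. ]
0.85 False 19.0333 [-4.2  0.2  3.4]
0.9 False 19.3167 [-2.6  0.1  1.3]
0.95 False 19.6 [ 0.1 -0.4  1.6]
1.0 False 19.8833 [-0.  -0.2 -0.5]
1.03 False 20.1333 [ 0.7 -0.   0.6]
1.06 False 20.3833 [-0.6  0.3 -0.5]
```

View pics/side6.png

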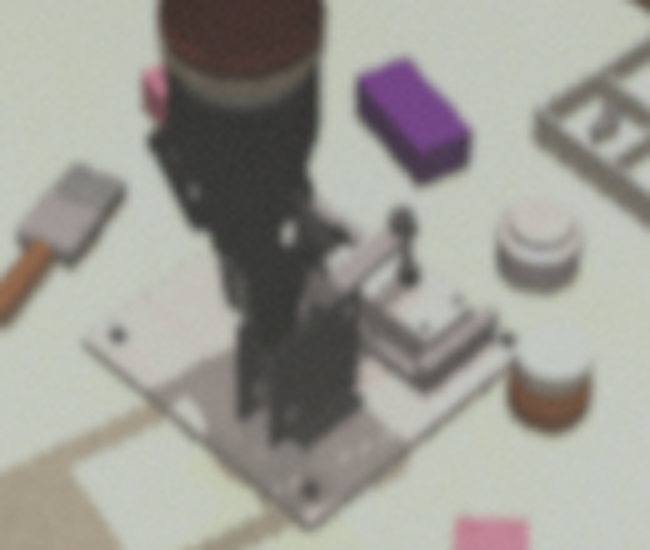

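The force peaked near 7 N and then fell to zero at 0.95, which fits a snap into lock. I'll retreat and check.

```bash
python3 -W ignore - <<'E'
from h import *
z=observe()["eef_pos"][2]*1e3
move_l(fw((-250,0,z)),feed=.12); move_l(fw((-250,0,250)),feed=.15)
movep(fw((-200,250,250)),rpy((0,0,-1),(0,1,0)))
print(observe()["time_s"],observe()["ft_force"].round(1))
for th in(.9,1.07): print(th,[((proj(n,[fw((-106+110*np.sin(th-1),0,33+110*np.cos(th-1)))])[0]+.5-o)*k).round() for n,o,k in(("side",[255,150],5),("top",[260,155],5.6))])
for n in("top","side"):
    p,d=get_image(n);cv2.imwrite(f"pics/{n}7f.png",p[:,:,::-1]);s=p[155:260,260:370] if n=="top" else p[150:260,255:385]
    k=5.6 if n=="top" else 5
    cv2.imwrite(f"pics/{n}7.png",cv2.resize(s[:,:,::-1],None,fx=k,fy=k,interpolation=cv2.INTER_CUBIC))
E
```

```text
23.65 [ 0.7 -1.   0. ]
0.9 [array([253., 282.]), array([357., 343.])]
1.07 [array([278., 263.]), array([354., 303.])]
```

View pics/side7.png

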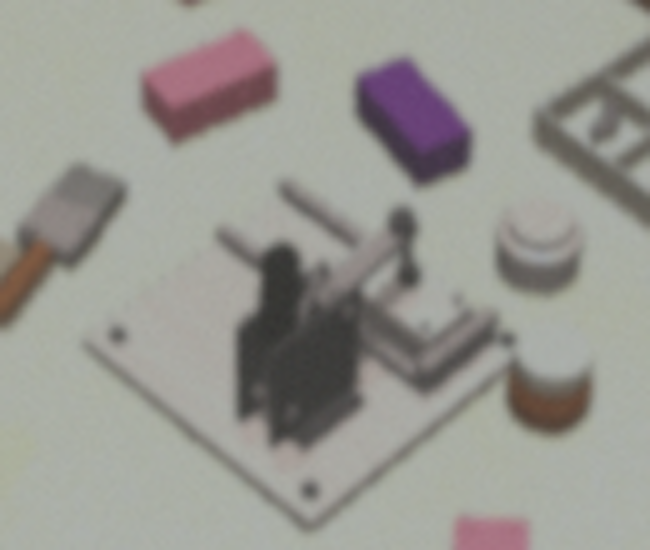

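View pics/top7.png

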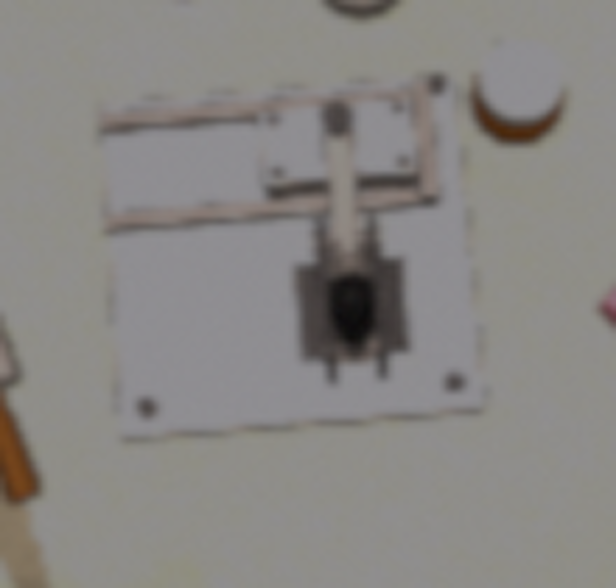

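View pics/top7f.png

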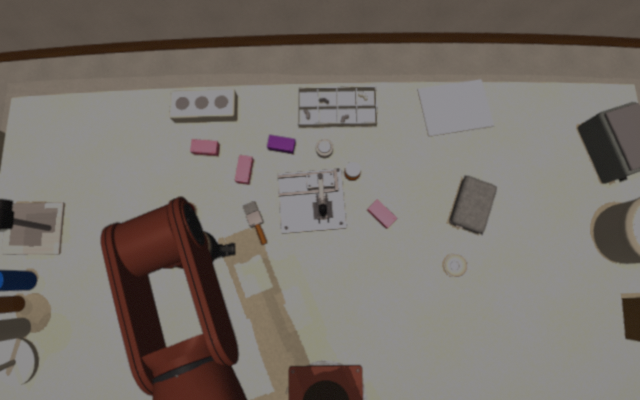

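The lever end (side crop 280,260; top crop 352,300) matches the predicted lock position (278,263; 354,303). The pad is on the flask, the flask is at the stop, and the bystanders are unmoved.

```bash
python3 -c "
from plant import *
job_done(); print(observe()['time_s'])"
```

```text
the job is handed in; nothing more can be done
the job is handed in; nothing more can be done
```

The flask is home against the end stop and the toggle lever is locked with the pad on it. I handed the job in at about 24 s of the 58 s allowed.

- **Flask:** I pushed it along the channel with the shut, tilted fingers until the force spiked at the stop. The fingertip stopped at fixture y = 48.7 mm, where about 50 was expected. The pictures show the flask flush with the stop.
- **Lever, first try:** The grip rode on the slanted back of a finger, with a force of about 45 N between fingers and grip. I backed off and turned the tool 90°. This left nothing out of place that I could see, but it was well above the 5 N push expected at the grip.
- **Lever, second try:** The push peaked at about 7 N and fell to zero at the dead point, as a snap into lock would.
- **Last checks:** The lever end lies within a few enlarged-crop pixels (under 1 camera pixel) of the predicted lock position of 1.07 rad in both views. The pad is on the flask, the robot is clear of everything, and the bystanders I could see had not moved. The arm hid the cleaner and spray bottles in the last top picture, so I did not recheck those two.

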